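# Push a carton home down the packing lane

## Task

Push the cardboard carton along the plywood board, down the lane between the two wooden guide rails, until it sits squarely against the stop block at the end. Neither the carton nor the robot may touch either rail, so square and centre the carton by pushing it before it goes in. Only push it, never lift or tip it, and leave everything else on the bench where it lies.

Things in the scene. Friction and masses are not known exactly. Their poses are not given: they have to be found in the camera images.
- board: Fixed plywood board, 560 (x) x 200 (y) x 12 mm thick, flat on the bench. Origin: centre of its underside. x runs down the lane: open apron from x = -280 to -40 mm, lane mouth at x = -40, face of the stop block at x = +250. y points to the left of someone looking down the lane. The clear lane is 124 mm wide, centred on y = 0, and 290 mm long.
- stop (a point): Middle of the stop block's face at deck level, board (250, 0, 12) mm. The block is fixed dark wood, 22 mm thick, 160 mm wide, its top 62 mm above the bench. The carton must end against this face.
- rail_left: Fixed dark wooden guide rail at the lane's left (board +y) side, 290 x 18 x 20 mm, top 32 mm above the bench, inner face at board y = +62 mm. Origin: centre of its underside at board (105, 71, 12) mm; same axes as the board. Must not be touched.
- rail_right: The same rail on the right (board -y) side, inner face at board y = -62 mm; origin at board (105, -71, 12) mm. Must not be touched.
- carton: Closed rigid cardboard carton, 110 (x) x 100 (y) x 80 mm high, 0.3 to 0.65 kg, paper tape on top. Starts on the open apron, turned up to 0.2 rad and up to 30 mm off the lane's centre line, its x roughly down the lane. Origin: centre of its underside, 12 mm above the bench on the board; at board x = 195 mm when against the stop. Slides with ordinary friction and stays where left.
- glue: White glue bottle, 56 mm diameter, 150 mm high, standing beside the left rail; origin at its underside. Leave it alone.
- jar: Glass jar, 60 mm diameter, 70 mm high, standing beside the right rail; origin at its underside. Leave it alone.
- tape: Blue tape measure 65 x 35 x 50 mm high standing beside the right rail; origin at its underside. Leave it alone.
- spanner: Steel spanner 150 mm long, lying low on the bench to the right of the apron. Leave it alone.
- offcut: Wooden offcut 70 x 35 x 25 mm high, lying to the left of the apron. Leave it alone.
- driver: Screwdriver 190 mm long, lying on the bench beyond the right rail. Leave it alone.
- square: Try square with a 100 mm wooden stock and a 130 mm steel blade, lying on the bench's right side. Leave it alone.
Things that resemble listed ones, but are neither listed nor needed, are in the scene too. Of the things that look like the carton, the smallest one is meant.

How it is judged:
By the outcome, as a careful person would: the job done as asked, in the order asked, and still so for the second after the job is handed in, with the robot touching nothing.
It also fails if it takes over 72 s, if anything falls off the work surface, if the arm or the gripper's body presses on something with over 40 N, if the wrist force passes 120 N, or if a joint passes its speed limit or range.

## Robot

A 6-joint arm with a two-finger parallel gripper is mounted at the origin on the work surface. World frame = base frame: x ahead of the robot, y to its left, z up, the work surface at z = 0. Lengths are in mm, angles in rad, forces in N, time in s.
With the tool pointing down it reaches from about 275 to 750 mm from the base axis. Payload 10.2 kg.
Tool frame: the origin (TCP) lies midway between the tips of the shut fingers; the grasp point (between the pads) lies 19 mm behind it; z points along the fingers, y is the line along which they close (so a half turn about z gives the same grasp; the last joint's range is limited). The gripper opens to 88 mm and grips with 3 to 60 N. Pads are 18 mm wide; open, the fingers measure 123 mm over their backs; the gripper's body (75 mm by 187 mm) begins 45 mm behind the grasp point.
Start: joints at [1.026, 0.313, 1.498, -0, 1.331, -0.223], TCP at [166.057, 498.052, 238.72] pointing down, gripper open.
Joint ranges: [-2.94, 2.94], [-0.97, 2.17], [0.19, 2.56], [-1.23, 4.37], [0.02, 3.11], [-2.88, 2.88]. Speed limits (rad/s): [2.39, 2.39, 3.01, 3.14, 3.14, 3.14].

## Interface

Orientations are given as a unit quaternion [w, x, y, z].
In Python, from bench import arm gives the robot as it stands. Calls block until the motion is done:
- arm.move_to(position, orientation): joint-space move of the TCP to a pose.
- arm.movel(position, v=150, attitude=None): straight line of the TCP; attitude=None keeps the orientation; v is the mean speed in mm/s.
- arm.move_j(angles): joint-space move.
- arm.move_gripper(opening, grip_force=None): finger opening in mm; grip_force is the grip in N (None keeps the last); returns when the fingers have stopped.
- arm.dwell(seconds).
- arm.inverse_kinematics(position, orientation): joint angles nearest the present ones, or None.
- arm.read_state(): the state.
- arm.grab_frame(name): name is "side" or "top"; returns a dict with "img" (384x512x3 uint8, red, green, blue), "K" (3x3 intrinsics, pixels), "R" (3x3) and "t" (3): a world point X has camera coordinates R X + t. Camera axes: x right, y down, z forward; pixel columns grow to the right and rows downward; lengths in mm; the calibration is good to about 2 mm. A picture is of the moment at which its call begins. There is no depth.
A pose or a line that the arm cannot do raises arm.IKError and nothing moves.
- arm.job_done(): hands the job in; it is judged then, once.
The state is a dict: "clock": time; "joint_positions": joint angles; "joint_vel": joint speeds; "effort": joint torques, N m; "eef_pos": TCP position; "tool_rot": TCP orientation; "ft_force": force on the tool from outside, world axes, zero at the start; "moment": the same for the moment, N m; "gripper_width": finger opening in mm; "gripper_force": force on a finger pad.
Only numpy, scipy, OpenCV 4.12 (cv2) and the standard library are available. Lean on these libraries where they do the work, as an engineer would, in place of code of your own. Each camera call takes 0.05 s, during which the arm holds its last target. There are 200 camera calls.

## Working session

There is one attempt and no reset: what is moved stays moved. The work goes in short steps, each a Python script; the robot and the scene stay as the last script left them, time stands still between calls to the robot, and variables do not carry over. Pictures are saved under pics/ and viewed, at most 10 in all, crops included, and the job is handed in when it is done.

```bash
mkdir -p pics; ls; python3 - <<'E'
from bench import arm
import cv2,numpy as np
for n in("top","side"):
    f=arm.grab_frame(n); cv2.imwrite(f"pics/{n}0.png",cv2.resize(f["img"][:,:,::-1],(800,600),interpolation=cv2.INTER_CUBIC))
    print(n,f["K"].round(1).tolist(),f["R"].round(3).tolist(),f["t"].round(1).tolist())
s=arm.read_state();print(s["clock"],s["tool_rot"],s["gripper_width"])
E
```

```text
pics
top [[432.7, 0.0, 254.8], [0.0, 432.7, 199.9], [0.0, 0.0, 1.0]] [[0.016, -1.0, 0.016], [-0.988, -0.019, -0.156], [0.156, -0.014, -0.988]] [-90.1, 558.1, 1250.6]
side [[355.0, 0.0, 258.5], [0.0, 355.0, 191.9], [0.0, 0.0, 1.0]] [[0.697, -0.717, 0.005], [-0.515, -0.505, -0.692], [0.499, 0.48, -0.722]] [-449.2, 297.7, 975.1]
0.1 [-2.05873471e-04  1.60207707e-01  9.87083176e-01 -5.02316005e-04] 88.25977352211203
```

View pics/top0.png

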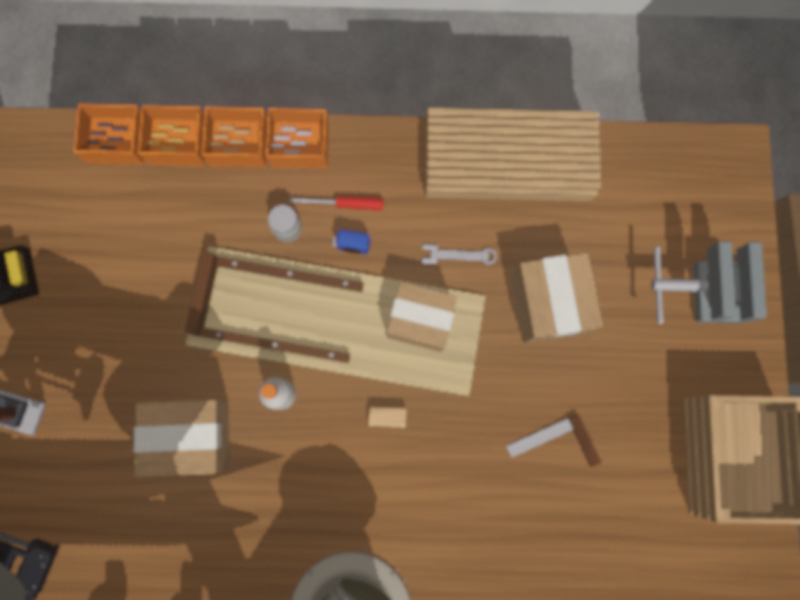

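View pics/side0.png

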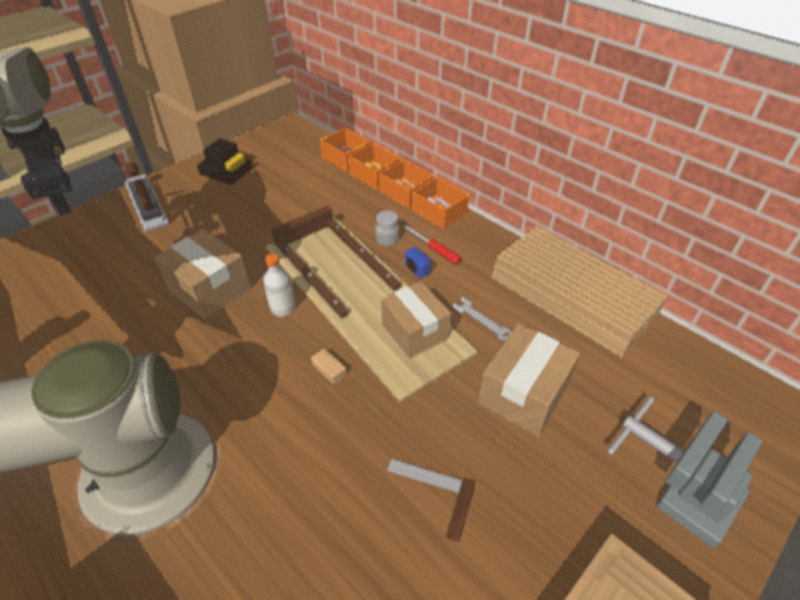

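Top view: the carton candidates are (422,313) on the board, (562,295) larger on the bench, and (178,438) larger on the bench. I choose the small one on the apron at (422,313). The stop is at (203,295) and the lane runs to image left (world +y). I'll check this in a close crop.

```bash
cat > h.py <<'E'
from bench import arm
import cv2,numpy as np
def ray(f,u,v,z):
    "world point at height z seen at pixel (u,v)"
    d=f["R"].T@np.linalg.solve(f["K"],[u,v,1.]); c=-f["R"].T@f["t"]
    return c+d*(z-c[2])/d[2]
def proj(f,X):
    p=(f["R"]@np.asarray(X,float).T+f["t"][:,None]); p=f["K"]@p
    return (p[:2]/p[2]).T
def crop(f,x0,y0,w,h,s,name):
    cv2.imwrite(name,cv2.resize(f["img"][y0:y0+h,x0:x0+w,::-1],None,fx=s,fy=s,interpolation=cv2.INTER_CUBIC))
E
python3 - <<'E'
from h import *
f=arm.grab_frame("top"); crop(f,115,150,200,110,4,"pics/c1.png")
E
```

```text
(no output)
```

View pics/c1.png

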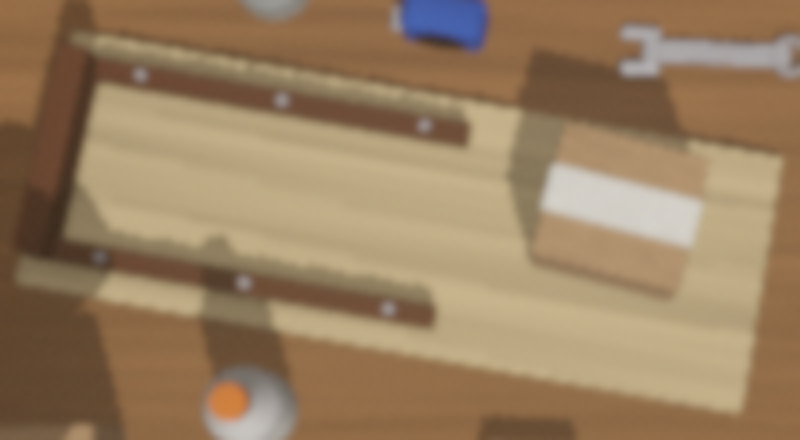

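The crop shows the carton's top with corners near (565,122), (708,155), (675,289) and (534,256), the board's deck corners at (783,155) and (741,412), and the rail mouths' inner corners at (466,146) and (436,303). I'll fit both poses.

```bash
cat >> h.py <<'E'
from scipy.optimize import least_squares
def T(p,L):
    c,s=np.cos(p[2]),np.sin(p[2]); L=np.atleast_2d(np.asarray(L,float))
    return np.c_[p[0]+c*L[:,0]-s*L[:,1],p[1]+s*L[:,0]+c*L[:,1],L[:,2]]
def fit(f,L,uv,p0):
    r=least_squares(lambda p:(proj(f,T(p,L))-uv).ravel(),p0,x_scale=[1,1,.01],loss='soft_l1'); return r.x,(proj(f,T(r.x,L))-uv)
def rel(B,C):
    c,s=np.cos(B[2]),np.sin(B[2]);d=C[:2]-B[:2]
    return np.array([c*d[0]+s*d[1],-s*d[0]+c*d[1],C[2]-B[2]])
CT=np.array([[55,-50,92],[-55,-50,92],[-55,50,92],[55,50,92.]])
E
python3 - <<'E'
from h import *
f=arm.grab_frame("top")
px=lambda a:np.array(a,float)/4+[115,150]-.375
L=[[-280,-100,12],[-280,100,12],[-40,-62,32],[-40,62,32],[250,-62,12],[250,62,12]]
L[4]=[280-8,-100,12];
uv=px([[783,155],[741,412],[466,146],[436,303],[75,38],[65,240]])
B,r=fit(f,L[:4]+[L[5]],np.delete(uv,4,0),[500,200,1.6]);print(B,(r*4).round(1).tolist())
C,r=fit(f,CT,px([[565,122],[708,155],[675,289],[534,256]]),[500,100,1.6]);print(C,(r*4).round(1).tolist(),rel(B,C))
np.savez('B.npz',B=B,C=C)
im=cv2.resize(f["img"][150:260,115:315,::-1],None,fx=4,fy=4,interpolation=cv2.INTER_CUBIC)
def dr(P,X,col):
    q=((proj(f,T(P,X))-[115,150]+.375)*4).round().astype(int); cv2.polylines(im,[q.reshape(-1,1,2)],True,col,1)
dr(B,[[-280,-100,12],[-280,100,12],[280,100,12],[280,-100,12]],(0,255,0))
for s in(1,-1): dr(B,[[-40,s*62,32],[250,s*62,32],[250,s*80,32],[-40,s*80,32]],(0,0,255))
dr(B,[[250,-80,62],[250,80,62],[272,80,62],[272,-80,62]],(255,0,255))
dr(C,CT,(255,0,0));dr(C,CT-[0,0,80],(255,255,0))
cv2.imwrite("pics/c2.png",im)
E
```

```text
[549.38192266  40.91482805   1.4116962 ] [[-0.3, 0.4], [0.7, 0.2], [0.9, -2.1], [0.5, 1.3], [-2.0, -0.0]]
[ 550.12066211 -122.8034734     1.35824692] [[-2.9, -0.4], [2.0, 0.9], [5.2, 0.7], [-3.5, -1.2]] [-1.61533542e+02 -2.66672617e+01 -5.34492722e-02]
```

View pics/c2.png

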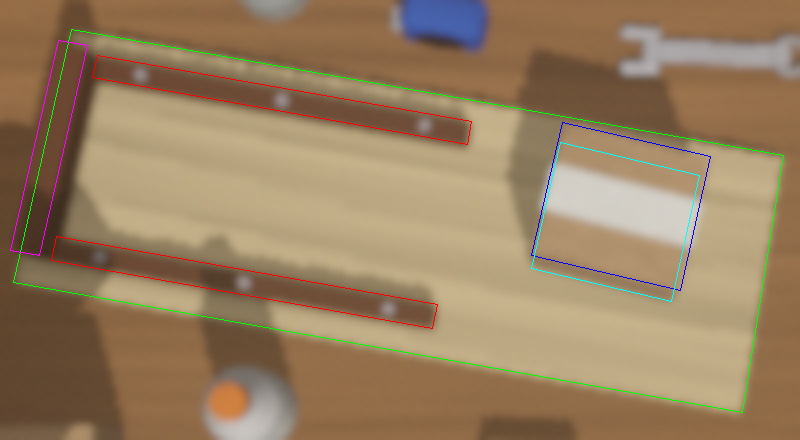

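```bash
cat >> h.py <<'E'
def Q(a):
    "tool down, closing line along world angle a"
    p=(a+np.pi/2)/2; return np.array([0,np.cos(p),np.sin(p),0])
def W(B,x,y,z): return T(B,[[x,y,z]])[0]
E
python3 - <<'E'
from h import *
f=arm.grab_frame("top"); B=np.load('B.npz')['B']
inv=lambda X:rel(B,np.r_[X[:2],0])[:2].round(0)
for u,v,z in((228,402,150),(250,405,100)): print('glue',inv(ray(f,u/4+115,v/4+150,z)))
for u,v,z in((275,-5,70),(445,20,50)): print('jar/tape',inv(ray(f,u/4+115,v/4+150,z)))
print('x-ang',B[2])
for nm,a0,pts in(('side',B[2],[(-160,-125,200),(-160,-125,45),(-160,-55,45)]),('rear',B[2]+np.pi/2,[(-260,0,200),(-260,0,48),(-160,0,48),(131,0,48),(131,0,75)])):
  for k in(-2,-1,0,1):
    print(nm,k,[ (lambda j:None if j is None else np.round(j,2).tolist())(arm.inverse_kinematics(W(B,*p),Q(a0+k*np.pi))) for p in (pts[0],pts[-1])])
E
```

```text
glue [ 76. 162.]
glue [ 69. 161.]
jar/tape [ 117. -140.]
jar/tape [  -9. -149.]
x-ang 1.4116961960346075
side -2 [[-0.38, 0.65, 1.08, -0.0, 1.41, -1.8], [-0.41, 0.67, 1.49, -0.0, 0.98, -1.82]]
side -1 [[-0.38, 0.65, 1.08, -0.0, 1.41, 1.34], [-0.41, 0.67, 1.49, -0.0, 0.98, 1.32]]
side 0 [[-0.38, 0.65, 1.08, -0.0, 1.41, -1.8], [-0.41, 0.67, 1.49, -0.0, 0.98, -1.82]]
side 1 [[-0.38, 0.65, 1.08, -0.0, 1.41, 1.34], [-0.41, 0.67, 1.49, -0.0, 0.98, 1.32]]
rear -2 [[-0.61, 0.4, 1.47, -0.0, 1.26, 2.69], None]
rear -1 [[-0.61, 0.4, 1.47, -0.0, 1.26, -0.45], [0.09, 0.63, 1.46, -0.0, 1.05, 0.25]]
rear 0 [[-0.61, 0.4, 1.47, -0.0, 1.26, 2.69], None]
rear 1 [[-0.61, 0.4, 1.47, -0.0, 1.26, -0.45], [0.09, 0.63, 1.46, -0.0, 1.05, 0.25]]
```

```bash
cat > s1.py <<'E'
from h import *
B=np.load('B.npz')['B']; q=Q(B[2]+np.pi)
arm.move_gripper(60)
arm.move_to(W(B,-161,-122,210),q)
arm.movel(W(B,-161,-122,46),v=120)
arm.movel(W(B,-161,-100,46),v=60)
for y in range(-96,-61,4):
    arm.movel(W(B,-161,y,46),v=40)
    s=arm.read_state(); print(y,s["ft_force"].round(1),rel(B,np.r_[s["eef_pos"][:2],B[2]])[:2].round(1))
arm.movel(W(B,-161,-85,46),v=80); arm.movel(W(B,-161,-125,160),v=150)
f=arm.grab_frame("top"); crop(f,115,150,200,110,4,"pics/c3.png"); print(arm.read_state()["clock"])
E
python3 s1.py
```

```text
-96 [ 1.2 -0.1  1. ] [-161.  -96.]
-92 [-0.5 -0.8  0.8] [-161.   -91.9]
-88 [ 0.6 -0.1 -0.7] [-161.   -87.8]
-84 [-0.6  0.6 -0.1] [-161.   -83.7]
-80 [0.4 0.8 0.1] [-161.   -79.6]
-76 [ 0.4 -1.   0.7] [-161.   -75.6]
-72 [ 0.3 -0.3 -0.6] [-161.   -71.6]
-68 [-0.1  1.   0.1] [-161.   -67.7]
-64 [0.8 0.5 0.3] [-161.   -63.6]
9.3417
```

View pics/c3.png

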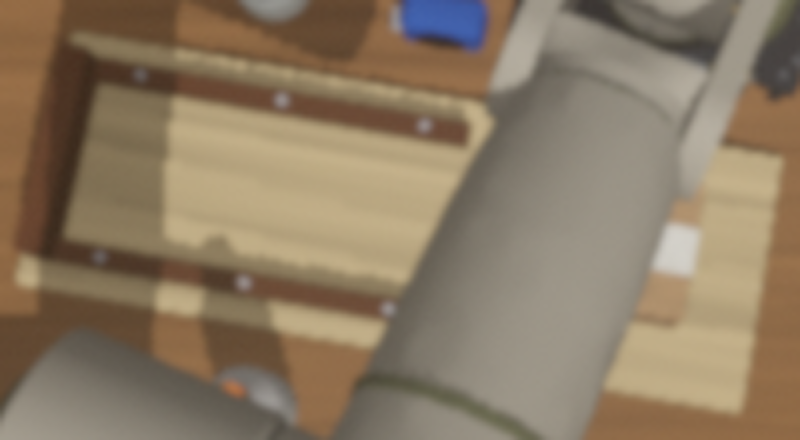

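The arm occludes the carton. Its visible rear end at (700,190)-(675,325) has shifted toward the centre line. I'll go to the rear start position and look again.

```bash
python3 - <<'E'
from h import *
B=np.load('B.npz')['B']; q=Q(B[2]-np.pi/2)
arm.move_to(W(B,-262,-100,190),q)
f=arm.grab_frame("top"); crop(f,200,160,114,84,7,"pics/c4.png"); print(arm.read_state()["clock"])
E
```

```text
10.9167
```

View pics/c4.png

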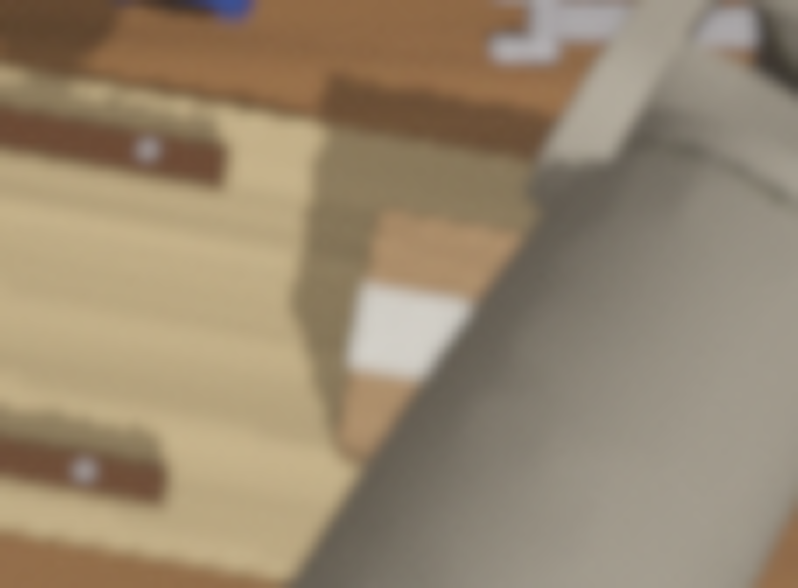

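Crop: the carton's right-front top corner is at (375,212), the right edge runs to (520,236), and the front edge runs via (358,285) and (347,372) to about (341,437). I'll fit the lines to these.

```bash
python3 - <<'E'
from h import *
f=arm.grab_frame("top"); B=np.load('B.npz')['B']
g=lambda u,v:ray(f,u/7+200-.43,v/7+160-.43,92)
for p in((375,212),(520,236),(358,285),(347,372),(341,437)): print(p,rel(B,np.r_[g(*p)[:2],B[2]])[:2].round(1))
# predicted pixels for y offset -5, yaw 0
P=np.r_[W(B,-161,-5,0)[:2],B[2]]; print(((proj(f,T(P,CT))-[200,160]+.43)*7).round())
E
```

```text
(375, 212) [-108.6  -50. ]
(520, 236) [-169.3  -50.7]
(358, 285) [-107.1  -18.7]
(347, 372) [-109.    17.7]
(341, 437) [-111.3   44.4]
[[371. 199.]
 [633. 246.]
 [594. 483.]
 [328. 436.]]
```

```bash
python3 - <<'E'
from h import *
B=np.load('B.npz')['B']
arm.move_gripper(54)
arm.movel(W(B,-265,0,190),v=200); arm.movel(W(B,-265,0,48),v=120)
arm.movel(W(B,-240,0,48),v=60)
arm.movel(W(B,-160,0,48),v=45); s=arm.read_state(); print(s["ft_force"],s["eef_pos"])
arm.movel(W(B,-190,0,48),v=80); arm.movel(W(B,-262,-40,200),v=200)
f=arm.grab_frame("top"); crop(f,170,160,114,84,7,"pics/c5.png"); print(arm.read_state()["clock"])
E
```

```text
[ 0.47584447 -1.28479183  1.41299853] [ 524.05887644 -117.06067495   48.0192757 ]
17.3333
```

View pics/c5.png

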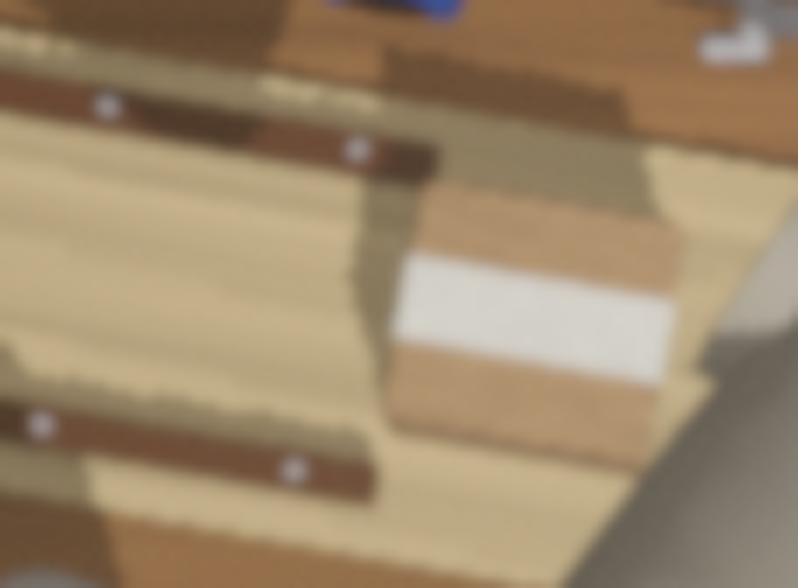

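The carton is now clear to see: right edge (425,182)-(683,229), tape edges (408,255)-(673,303) and (392,341)-(662,385), left top edge from (388,418) to about (640,462).

```bash
python3 - <<'E'
from h import *
f=arm.grab_frame("top"); B=np.load('B.npz')['B']
for p in((425,182),(683,229),(408,255),(673,303),(392,341),(662,385),(388,418),(640,462)): print(p,rel(B,np.r_[ray(f,p[0]/7+170-.43,p[1]/7+160-.43,92)[:2],B[2]])[:2].round(1))
for p in ((438,150),(436,180),(376,470)): print('rail',rel(B,np.r_[ray(f,p[0]/7+170-.43,p[1]/7+160-.43,32)[:2],B[2]])[:2].round(1))
E
```

```text
(425, 182) [-41.3 -50.6]
(683, 229) [-149.7  -50.1]
(408, 255) [-40.  -19.3]
(673, 303) [-150.9  -18.9]
(392, 341) [-40.1  17. ]
(662, 385) [-152.2   15.3]
(388, 418) [-44.4  48.5]
(640, 462) [-148.8   48.1]
rail [-39.8 -76.4]
rail [-41.4 -63.2]
rail [-39.2  65.2]
```

Square and centred within about 1 mm. I'll push down the lane and finish in force-checked steps.

```bash
python3 - <<'E'
from h import *
B=np.load('B.npz')['B']; u=W(B,1,0,0)-W(B,0,0,0)
arm.movel(W(B,-200,-1,100),v=200); arm.movel(W(B,-200,-1,48),v=100)
arm.movel(W(B,-170,-1,48),v=60)
arm.movel(W(B,118,-1,48),v=50)
for x in np.arange(121,139,1.):
    arm.movel(W(B,x,-1,48),v=12)
    s=arm.read_state(); F=s["ft_force"]@u; print(x,round(F,1),rel(B,np.r_[s["eef_pos"][:2],0])[:2].round(1))
    if F<-12: break
arm.movel(W(B,x-20,-1,48),v=60); arm.movel(W(B,-60,-1,170),v=200)
arm.movel(W(B,-150,-1,200),v=200)
f=arm.grab_frame("top"); crop(f,115,145,114,84,7,"pics/c6.png"); print(arm.read_state()["clock"])
E
```

```text
121.0 -1.5 [121.3  -1. ]
122.0 -2.0 [122.2  -0.9]
123.0 -1.7 [123.1  -0.9]
124.0 -3.0 [124.1  -0.9]
125.0 -1.9 [125.1  -0.9]
126.0 -1.7 [126.1  -0.9]
127.0 -1.5 [127.1  -1. ]
128.0 -1.6 [128.1  -1. ]
129.0 -1.6 [129.1  -1. ]
130.0 -1.0 [130.1  -1. ]
131.0 -2.9 [131.  -1.]
132.0 -9.1 [131.  -1.]
133.0 -15.5 [131.  -1.]
31.1417
```

View pics/c6.png

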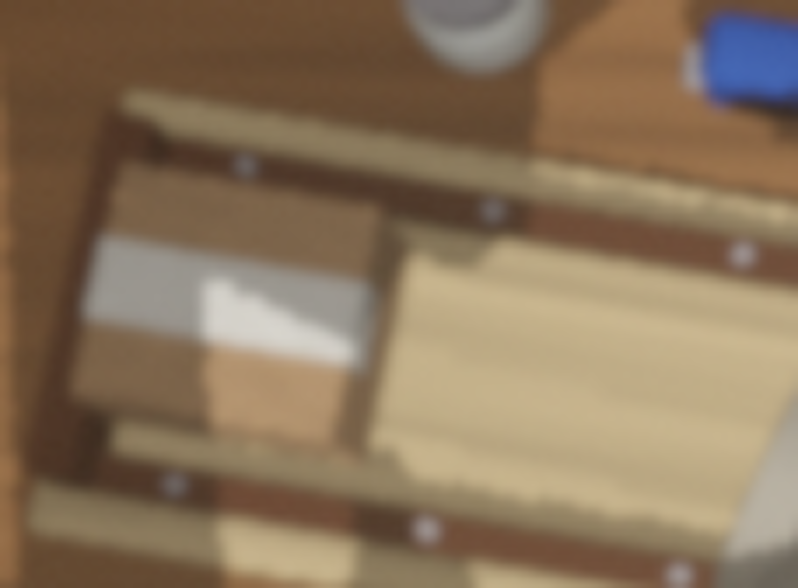

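The carton sits square against the stop with its front top edge at (118,165)-(75,395). It is clear of both rails, and firm contact came at the predicted x (131 mm).

```bash
python3 -c "
from bench import arm
print(arm.job_done())"
```

```text
the job is handed in; nothing more can be done
None
```

The carton was squared and centred to within about 1 mm, then pushed down the lane until it sat squarely and firmly against the stop block. The last picture shows it clear of both rails, and the job was handed in with the arm withdrawn at about 31 s on the robot's clock.

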